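Make up two pneumatic service kits

ROBOT

A 6-joint arm with a two-finger parallel gripper is mounted at the origin on the work surface. World frame = base frame: x ahead of the robot, y to its left, z up, the work surface at z = 0. Lengths are in mm, angles in degrees, forces in N, time in s.
With the tool pointing down it reaches from about 300 to 850 mm from the base axis. Payload 4.2 kg.
Tool frame: the origin (TCP) lies midway between the tips of the shut fingers; the grasp point (between the pads) lies 19 mm behind it (env.grip_depth is the distance from the TCP to the grasp point, in mm); z points along the fingers, y is the line along which they close (so a half turn about z gives the same grasp; the last joint's range is limited). The gripper opens to 91 mm and grips with 3 to 60 N. Pads are 32 mm wide; open, the fingers measure 118 mm over their backs; the gripper's body (76 mm by 178 mm) begins 60 mm behind the grasp point.
Start: joints at [69.328, 18.312, 89.639, -0, 72.044, -1.146], TCP at [192.192, 541.946, 213.976] pointing down, gripper open.
Joint ranges: [-177.97, 177.97], [-48.28, 115.42], [12.27, 149.76], [-77.06, 257.06], [2.81, 150.46], [-146.56, 146.56]. Speed limits (degrees/s): [147.25, 147.25, 180, 180, 180, 180].

INTERFACE

Orientations are given as [roll, pitch, yaw] about the fixed x, y, z axes, in that order (R = Rz(yaw) Ry(pitch) Rx(roll)).
In Python, from workcell import env, eyes gives the robot as it stands.
- The arm moves only by the tool send_rows, never from a script. Its argument "motion" is a list of rows, each a list of 7 numbers: the shift along the world's x, y, z normalised to -1 to 1, where 1 is 0.5 m, then the turn, a rotation vector about the world's x, y, z normalised to -1 to 1, where 1 is 60 degrees, then the opening, from -1 (shut) to 1 (fully open). A call has 1 to 20 rows; each row is the pose to reach, as a shift and turn from the pose commanded when the call began; what a row does not reach only later rows make up. A row lasts 1/8 s, in which the tool goes at most 62.5 mm and 10.7 degrees, less where a joint would pass 70% of its speed; a pose out of reach is approached as far as the arm can. A call with a number of a shift or a turn outside -1 to 1 is refused whole. A call with a gripper value outside its range is refused whole. The fingers move at their own pace and stop on an object; "squeeze" is the grip in N (left out, the last holds). Time passes only in rows, so rows that repeat a pose let the fingers close. It gives the time, the measured TCP pose, the force, the opening and the grip force at its end, in the units of the state.
- env.state(): the state, without advancing time (a new reading comes with each control period).
- eyes.grab_frame(name): name is "scene" or "top" or "wrist"; returns a dict with "pixels" (400x640x3 uint8, red, green, blue), "depth" (400x640 float32, mm along the optical axis (not along the pixel's ray), 0 where there is no reading), "fx", "fy", "cx", "cy" (pixels), "R" (3x3) and "t" (3): a world point X has camera coordinates R X + t; the wrist camera has in their place "T_tool_cam" (4x4, takes a point from camera to tool coordinates, whose origin is the TCP and whose axes are the flange's). Camera axes: x right, y down, z forward; pixel columns grow to the right and rows downward; lengths in mm; the calibration is good to about 2 mm. A picture is of the moment at which its call begins: read the wrist's pose just before it.
- env.job_done(): hands the job in; it is judged then, once.
The state is a dict: "time_s": time; "qpos": joint angles; "qvel": joint speeds; "effort": joint torques, N m; "ee_pos": TCP position; "ee_rot": TCP orientation; "force": force on the tool from outside, world axes, zero at the start; "torque": the same for the moment, N m; "gripper_width": finger opening in mm; "gripper_force": force on a finger pad.
Only numpy, scipy, OpenCV 4.12 (cv2) and the standard library are available. Lean on these libraries where they do the work, as an engineer would, in place of code of your own. Each camera call takes 0.05 s, during which the arm holds its last target. There are 200 camera calls.

TASK

Make up two service kits from the stock on the bench. Blue tray: first lay the steel bracket flat, open side up, in the large bay, then stand the valve upright between the bracket's two side walls, not overhanging its ends, and lay the pressure gauge face up in the small bay; yellow tray: the green push-button box upright in the large bay and the brass silencer upright in the small bay. Set everything down rather than dropping it, and leave the red push-button, the white silencer and the black power adapter where they are.

Things in the scene. Friction and masses are not known exactly. Their poses are not given: they have to be found in the camera images.
- blue_tray: Blue plastic kit tray, 200 long (its x) x 92 wide (its y), fixed to the bench. Origin: centre of its underside. Floor 3 thick, walls and the one cross wall 4 thick, their tops 12 above the bench. The large bay is at the -x end: 108 x 84 inside, centre at x = -42, y = 0; the small bay at the +x end: 80 x 84 inside, centre at x = +56, y = 0. Sizes in mm.
- yellow_tray: Yellow plastic kit tray, 200 long (its x) x 92 wide (its y), fixed to the bench. Origin: centre of its underside. Floor 3 thick, walls and the one cross wall 4 thick, their tops 12 above the bench. The large bay is at the -x end: 108 x 84 inside, centre at x = -42, y = 0; the small bay at the +x end: 80 x 84 inside, centre at x = +56, y = 0. Sizes in mm.
- bracket: Bright steel channel bracket, a U open at the top and at both ends: 80 long (its x) x 50 wide (its y) x 28 mm high. Base and the two side walls (at y = -25 and +25 outside) are 3 thick, so the channel is 44 wide inside and its floor 3 above the underside. It lies open side up. Origin: centre of its underside.
- valve: Solenoid valve standing upright: aluminium body 60 (x) x 28 (y) x 24 mm high, on it a black coil block 46 (x) x 28 (y) up to 56 mm above the underside, with two small green dots on top. Origin: centre of its underside, z up. Either way round will do.
- gauge: Pressure gauge lying on its back: black round case 44 mm across, 28 high, white dial on top (z up). A brass stem 14 mm across sticks out of its rim along +x, to 34 mm from the origin, its axis 12 above the underside. Origin: centre of the underside of the round case.
- green_button: Push-button box: light grey box 50 x 50 x 34 mm with a round green button on top (30 mm across, on a 38 mm black collar), 46 mm high over all, standing with the button up. Origin: centre of its underside, z up.
- brass_silencer: Brass-coloured exhaust silencer standing upright: foot 30 mm across and 12 high, body above it 26 mm across, tapering from 44 mm up to a top 18 mm across; 50 mm high. Origin: centre of its underside, z up.
- red_button: Push-button box: light grey box 50 x 50 x 34 mm with a round red button on top (30 mm across, on a 38 mm black collar), 46 mm high over all, standing with the button up. Origin: centre of its underside, z up. Not wanted: stays where it is.
- white_silencer: White plastic exhaust silencer standing upright: foot 30 mm across and 12 high, body above it 26 mm across, tapering from 44 mm up to a top 18 mm across; 50 mm high. Origin: centre of its underside, z up. Not wanted: stays where it is.
- adapter: Black power adapter lying on the bench, 66 (x) x 46 (y) x 36 mm high, two flat metal prongs at its +x end reaching 47 mm from the origin. Origin: centre of its underside. Not wanted: stays where it is.
There are look-alikes about, which are no part of the job. What is shaped like the valve but purple is not meant.

How it is judged (in metres and radians):
On the way, in this order (a step that is already met when the one before it is completed fails the run):
1. the bracket lies released in the large bay of the blue tray, open side up (x of bracket in the frame of blue_tray between -0.096 and 0.012 m and y of bracket in the frame of blue_tray between -0.042 and 0.042 m and z of bracket in the frame of blue_tray between 0 and 0.007 m and angle between bracket's own z axis and vertical below 0.12 rad and contact force between the fingers and bracket below 0.1 N and linear speed of bracket below 0.02 m/s and angular speed of bracket below 0.2 rad/s), for 0.2 s.
2. the valve stands released in the bracket, which lies in the large bay (x of bracket in the frame of blue_tray between -0.096 and 0.012 m and y of bracket in the frame of blue_tray between -0.042 and 0.042 m and z of bracket in the frame of blue_tray between 0 and 0.007 m and angle between each of bracket, valve's own z axis and vertical below 0.12 rad and horizontal distance between valve and bracket below 0.018 m and x of valve in the frame of bracket between -0.015 and 0.015 m and y of valve in the frame of bracket between -0.01 and 0.01 m and z of valve in the frame of bracket between 0 and 0.006 m and contact force between the fingers and valve below 0.1 N and linear speed of valve below 0.02 m/s and angular speed of valve below 0.2 rad/s), for 0.2 s.
At the end, for the whole second after the job is handed in: Each part released, at rest, within 0.12 rad of upright, its origin inside its bay and within 4 mm of the floor; valve on the bracket's floor within 15 mm along and 10 mm across of its centre; red button, white silencer and adapter within 20 mm of their starts (all of step 2 and x of gauge in the frame of blue_tray between 0.016 and 0.096 m and y of gauge in the frame of blue_tray between -0.042 and 0.042 m and z of gauge in the frame of blue_tray between 0 and 0.007 m and angle between each of gauge, green_button, brass_silencer's own z axis and vertical below 0.12 rad and x of green_button in the frame of yellow_tray between -0.096 and 0.012 m and y of green_button in the frame of yellow_tray between -0.042 and 0.042 m and z of green_button in the frame of yellow_tray between 0 and 0.007 m and x of brass_silencer in the frame of yellow_tray between 0.016 and 0.096 m and y of brass_silencer in the frame of yellow_tray between -0.042 and 0.042 m and z of brass_silencer in the frame of yellow_tray between 0 and 0.007 m and contact force between the fingers and bracket below 0.1 N and linear speed of each of bracket, gauge, green_button, brass_silencer below 0.02 m/s and angular speed of each of bracket, gauge, green_button, brass_silencer below 0.2 rad/s and contact force between the fingers and gauge below 0.1 N and contact force between the fingers and green_button below 0.1 N and contact force between the fingers and brass_silencer below 0.1 N and distance of each of red_button, white_silencer, adapter from where it was at the start of the episode below 0.02 m); the robot touches nothing.
It fails at once if a part of a kit is dropped (falls free at more than 0.8 m/s, about 33 mm) ((linear speed of bracket above 0.8 m/s and contact force between the fingers and bracket below 0.05 N) or (linear speed of valve above 0.8 m/s and contact force between the fingers and valve below 0.05 N) or (linear speed of gauge above 0.8 m/s and contact force between the fingers and gauge below 0.05 N) or (linear speed of green_button above 0.8 m/s and contact force between the fingers and green_button below 0.05 N) or (linear speed of brass_silencer above 0.8 m/s and contact force between the fingers and brass_silencer below 0.05 N)).
It fails at once if the red push-button, the white silencer or the adapter is disturbed (moved 20 mm or more) (distance of any of red_button, white_silencer, adapter from where it was at the start of the episode above 0.02 m).
It also fails if it takes over 141 s, if anything falls off the work surface, if the arm or the gripper's body presses on something with over 40 N, if the wrist force passes 120 N, or if a joint passes its speed limit or range.

## Working session

There is one attempt and no reset: what is moved stays moved. The work goes in short steps, Python scripts to look and compute and a tool call to move; the robot and the scene stay as the last step left them, time stands still between calls to the robot, and variables do not carry over. Pictures are saved under pics/ and viewed, at most 14 in all, crops included, and the job is handed in when it is done.

Besides the shell and the picture viewer there is one more tool, called as name([rows], argument=value, ...), one row to a line, values as JSON. send_rows: Moves the arm, as the interface text tells. Its arguments: {"type":"object","properties":{"motion":{"type":"array"},"squeeze":{"type":"number"}},"required":["motion"]}

```bash
mkdir -p pics; ls
python3 - <<'E'
from workcell import env, eyes
import cv2, numpy as np
for n in ("scene","top"):
    f=eyes.grab_frame(n); cv2.imwrite(f"pics/{n}0.png",f["pixels"][:,:,::-1])
    R=np.array(f["R"]);print(n,f["fx"],f["cx"],f["cy"],(-R.T@np.array(f["t"])).round(),R.round(3).tolist())
    np.savez(f"/tmp/{n}.npz",**f)
print(env.state())
E
```

```text
pics
scene 364.8166241554968 322.23922793969996 199.93708717583846 [1164.  192.  530.] [[-0.303, 0.953, -0.016], [0.609, 0.181, -0.772], [-0.733, -0.244, -0.635]]
top 449.7186891791528 321.6427303837614 207.14525080571306 [467. -19. 950.] [[-0.012, -1.0, -0.023], [-0.988, 0.015, -0.151], [0.151, 0.021, -0.988]]
{'time_s': 0.1, 'qpos': array([ 6.93287284e+01,  1.83485532e+01,  8.96991701e+01, -6.30304403e-05,
        7.20406878e+01, -1.14871084e+00]), 'qvel': array([ 0.03175104, -0.16818946, -0.25265532,  0.01243886, -0.06353109,
       -0.03516773]), 'effort': array([ 3.58045627e-04, -4.13334632e+01, -2.32510900e+01,  7.27578322e-02,
        4.22143936e-02, -5.31575756e-05]), 'ee_pos': array([192.02652822, 541.5314705 , 213.20022512]), 'ee_rot': array([-1.79911605e+02, -1.71249882e-03,  1.60477457e+02]), 'force': array([ 0.33214936,  0.17435959, -0.39790062]), 'torque': array([0.01505013, 0.00793924, 0.04385953]), 'gripper_force': 0.0, 'gripper_width': 91.1584856396579}
```

View pics/top0.png

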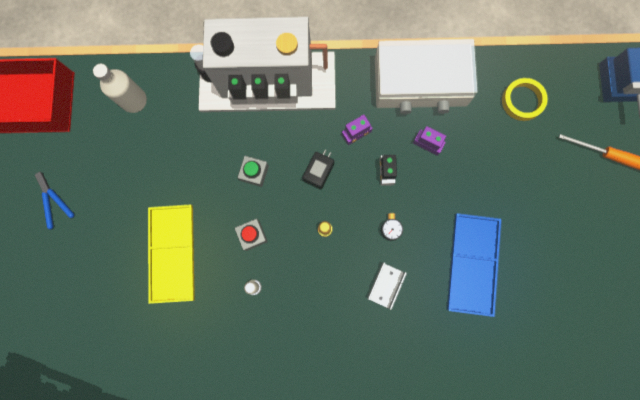

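View pics/scene0.png

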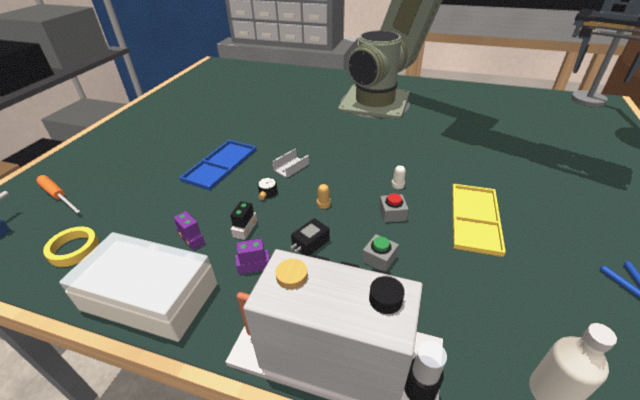

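Top view: the real valve is at (389,168), with a black coil, aluminium body and two green dots. Things that could be mistaken for it are the purple ones at (357,128) and (431,139), and the machine's valves at (237/259/282,85).

The other parts:
- **Green button:** (252,169). The red one at (249,234) is not wanted.
- **Brass silencer:** (325,229). The white one at (252,287) is not wanted.
- **Gauge:** (392,229), stem pointing up.
- **Bracket:** (387,286).
- **Trays:** blue at (475,264), yellow at (171,254). Both small bays are at the top (+x world).

```bash
cat > h.py <<'E'
import numpy as np, cv2
def cast(f,u,v,z):
    R=np.array(f["R"]);t=np.array(f["t"]);C=-R.T@t
    d=R.T@np.array([(u-f["cx"])/f["fx"],(v-f["cy"])/f["fy"],1.])
    return (C+d*(z-C[2])/d[2])[:2]
def height(f):
    v,u=np.mgrid[:400,:640];D=f["depth"]
    P=np.stack([(u-f["cx"])/f["fx"]*D,(v-f["cy"])/f["fy"]*D,D],-1)
    W=(P-np.array(f["t"]))@np.array(f["R"]); W[D==0]=np.nan
    return W
def rect(P):
    (c,s,a)=cv2.minAreaRect(P.astype(np.float32)); return np.round(c,1),np.round(s,1),round(a,1)
E
python3 - <<'E'
from h import *
f=dict(np.load("/tmp/top.npz"));W=height(f);px=f["pixels"];hsv=cv2.cvtColor(px,cv2.COLOR_RGB2HSV)
H,S,V=[hsv[...,i].astype(int) for i in range(3)]
def box(u0,u1,v0,v1):
    m=np.zeros((400,640),bool);m[v0:v1,u0:u1]=1;return m
def show(n,m,z):
    v,u=np.nonzero(m); P=np.array([cast(f,a,b,z) for a,b in zip(u,v)])
    print(n,len(u),rect(P),"mean",P.mean(0).round(1),"z",np.nanpercentile(W[m][:,2],[5,50,95]).round(1))
show("blue",box(440,510,205,325)&(H>100)&(H<125)&(S>120)&(V>90),12)
show("yellow",box(140,200,198,310)&(H>22)&(H<35)&(S>120)&(V>120),12)
dark=lambda b:b&(S<80)&(V>110)
show("bracket",box(360,415,255,315)&(S<70)&(V>100),14)
for zt,n in ((40,"valvetop"),): show(n,box(375,402,150,190)&(W[...,2]>zt),56)
show("valve dots",box(375,402,150,190)&(H>45)&(H<85)&(S>120)&(V>90),56)
show("gaugecase",box(378,408,218,245)&(W[...,2]>20),28)
show("gaugestem",box(380,405,205,222)&(H>12)&(H<30)&(S>120)&(V>100),19)
show("greenbtn",box(238,266,155,185)&(H>45)&(H<80)&(S>130)&(V>80),46)
show("greenbox",box(235,270,152,190)&(W[...,2]>25)&(W[...,2]<50),34)
show("brass",box(310,340,215,243)&(W[...,2]>44),50)
show("redbox",box(230,270,215,252)&(W[...,2]>25)&(W[...,2]<50),34)
show("white",box(240,265,275,300)&(W[...,2]>44),50)
show("adapter",box(298,338,145,192)&(W[...,2]>25),36)
show("table",box(330,350,250,280),0)
c=cv2.resize(px[110:320,230:520],None,fx=2.75,fy=2.75,interpolation=cv2.INTER_CUBIC)
cv2.imwrite("pics/crop1.png",c[:,:,::-1])
E
```

```text
blue 4673 (array([ 488.2, -310.8]), array([ 96.3, 202.5]), 82.0) mean [ 486.6 -310.9] z [ 0.1  3.4 12.5]
yellow 4352 (array([518.7, 319.4]), array([201.5,  94.9]), 2.7) mean [517.2 319.6] z [-0.   3.3 12.3]
bracket 1436 (array([ 448.5, -130.5]), array([110.9, 118.9]), 89.3) mean [ 447.9 -132.7] z [-1.7  2.5 27.4]
valvetop 344 (array([ 685. , -137.1]), array([28.4, 48.3]), 88.2) mean [ 684.9 -136.6] z [46.6 55.6 58.4]
valve dots 33 (array([ 688.1, -137.2]), array([ 8.1, 29.2]), 88.1) mean [ 689.  -137.9] z [53.9 56.  58.6]
gaugecase 359 (array([ 559.7, -141.6]), array([42.7, 42.7]), 62.1) mean [ 559.6 -141.9] z [25.3 28.3 31. ]
gaugestem 39 (array([ 589.4, -142.5]), array([12.6, 10.5]), 89.1) mean [ 589.  -142.6] z [ 1.6 16.6 20.1]
greenbtn 156 (array([688.2, 147.2]), array([27.7, 27. ]), 0.6) mean [688.5 146.6] z [42.6 45.5 48.1]
greenbox 573 (array([687.3, 146.3]), array([51.2, 50.9]), 72.8) mean [687.4 146.4] z [30.8 35.3 47.1]
brass 113 (array([563. ,  -4.4]), array([22.1, 22.2]), 89.2) mean [563.5  -4.1] z [45.1 48.9 52.2]
redbox 602 (array([552.7, 149.1]), array([50.8, 50.6]), 22.1) mean [552.7 149. ] z [30.9 35.1 47.2]
white 127 (array([445.9, 144.5]), array([23.9, 23.4]), 44.5) mean [445.8 144.6] z [44.5 48.3 51.9]
adapter 686 (array([686.4,   8.3]), array([46. , 66.4]), 62.4) mean [686.1   8.4] z [31.7 35.5 38.4]
table 600 (array([490.2, -34.1]), array([39.9, 60.3]), 89.2) mean [490.1 -34. ] z [-3.  -0.3  2.1]
```

View pics/crop1.png

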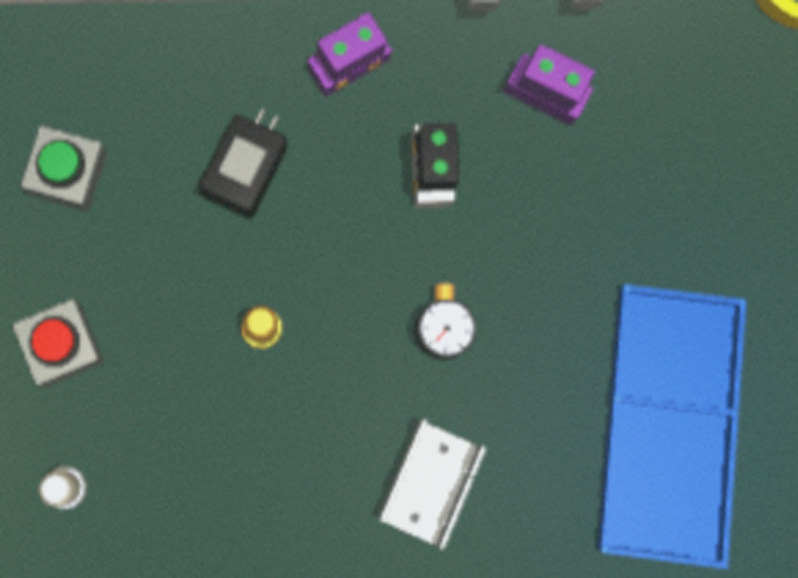

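Run:
```python
from h import *
f=dict(np.load("/tmp/top.npz"));W=height(f)
b=np.zeros((400,640),bool);b[255:315,360:415]=1
for lo,hi in ((8,40),(1.8,40)):
    m=b&(W[...,2]>lo);
    n,l,s,_=cv2.connectedComponentsWithStats(m.astype(np.uint8));k=1+np.argmax(s[1:,4]) if lo<5 else None
    mm=(l==k) if k else m
    print(lo,mm.sum(),rect(W[mm][:,:2]))
px=f["pixels"].astype(int);m=b&(px.min(2)>120);print(m.sum(),rect(W[m][:,:2]),np.nanmedian(W[m][:,2]))
```

```text
8 206 (array([ 445.7, -128. ]), array([50.2, 79.2]), 65.0)
1.8 855 (array([ 450.5, -133.3]), array([61.6, 99.5]), 64.6)
1013 (array([ 446.2, -131. ]), array([55. , 83.8]), 64.7) 3.1851060162747267
```

send_rows([
  [0.51,-1,0,0,0,-0.07,1],
  [0.51,-1,0,0,0,-0.07,1],
  [0.51,-1,0,0,0,-0.07,1],
  [0.51,-1,0,0,0,-0.07,1],
  [0.51,-1,0,0,0,-0.07,1],
  [0.51,-1,0,0,0,-0.07,1],
  [0.51,-1,0,0,0,-0.07,1],
  [0.51,-1,0,0,0,-0.07,1],
  [0.51,-1,0,0,0,-0.07,1],
  [0.51,-1,0,0,0,-0.07,1],
])

```text
time_s: 1.35
ee_pos: [448.4, 38.6, 213.5]
ee_rot: [-180.0, 0.0, 155.9]
force: [-0.9, 1.1, -0.5]
gripper_width: 91.3
gripper_force: 0.0
```

send_rows([
  [-0.004,-0.338,-0.02,0,0,-0.016,1],
  [-0.004,-0.338,-0.02,0,0,-0.016,1],
  [-0.004,-0.338,-0.02,0,0,-0.016,1],
  [-0.004,-0.338,-0.02,0,0,-0.016,1],
  [-0.004,-0.338,-0.02,0,0,-0.016,1],
])

```text
time_s: 1.98
ee_pos: [444.9, -125.7, 203.8]
ee_rot: [180.0, -0.1, 155.3]
force: [1.1, 0.6, -0.4]
gripper_width: 91.3
gripper_force: 0.0
```

```bash
cat >> h.py <<'E'
from scipy.spatial.transform import Rotation as Ro
def wrist():
    from workcell import env,eyes
    s=env.state();f=eyes.grab_frame("wrist")
    T=np.eye(4);T[:3,:3]=Ro.from_euler("xyz",s["ee_rot"],degrees=True).as_matrix();T[:3,3]=s["ee_pos"]
    C=np.linalg.inv(T@np.array(f["T_tool_cam"]));f["R"]=C[:3,:3];f["t"]=C[:3,3]
    print("tcp",s["ee_pos"].round(1),s["ee_rot"].round(1),"t",round(s["time_s"],1));return f
def zone(W,x,y,r,lo,hi): return (np.hypot(W[...,0]-x,W[...,1]-y)<r)&(W[...,2]>lo)&(W[...,2]<hi)
E
python3 - <<'E'
from h import *
f=wrist();W=height(f)
cv2.imwrite("pics/w1.png",f["pixels"][:,:,::-1])
m=zone(W,446,-129,75,10,40);print(m.sum(),rect(W[m][:,:2]),np.percentile(W[m][:,2],[5,95]))
m=zone(W,488,-311,150,7,16);print(m.sum(),rect(W[m][:,:2]))
E
```

```text
tcp [ 444.9 -125.7  203.8] [ 1.800e+02 -1.000e-01  1.553e+02] t 2.0
433 (array([ 445.5, -128.8]), array([49.9, 80. ]), 64.9) [13.22309662 28.79807322]
911 (array([ 487.2, -312.1]), array([ 93.5, 200.6]), 82.0)
```

View pics/w1.png

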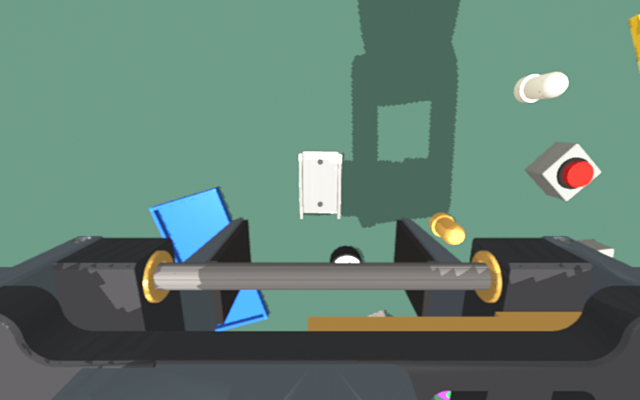

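send_rows([
  [0,0,-0.12,0,0,0,1],
  [0,0,-0.24,0,0,0,1],
  [0,0,-0.24,0,0,0,1],
  [0,0,-0.24,0,0,0,1],
])

```text
time_s: 2.52
ee_pos: [446.8, -126.6, 85.8]
ee_rot: [180.0, 0.2, 155.4]
force: [-0.2, -0.7, -0.8]
gripper_width: 90.9
gripper_force: 0.0
```

send_rows([
  [-0.003,-0.004,-0.08,0,0,-0.008,1],
  [-0.003,-0.004,-0.125,0,0,-0.008,1],
  [-0.003,-0.004,-0.146,0,0,-0.008,1],
  [-0.003,-0.004,-0.146,0,0,-0.008,1],
  [-0.003,-0.004,-0.146,0,0,-0.008,-0.3],
  [-0.003,-0.004,-0.146,0,0,-0.008,-0.3],
  [-0.003,-0.004,-0.146,0,0,-0.008,-0.3],
  [-0.003,-0.004,-0.146,0,0,-0.008,-0.3],
  [-0.003,-0.004,-0.146,0,0,-0.008,-0.3],
], squeeze=20)

```text
time_s: 3.65
ee_pos: [443.8, -129.0, 11.1]
ee_rot: [180.0, 0.0, 154.8]
force: [0.2, 0.5, 2.2]
gripper_width: 50.0
gripper_force: 20.0
```

send_rows([
  [0,0,0.04,0,0,0,-0.3],
  [0,0,0.12,0,0,0,-0.3],
  [0,0,0.12,0,0,0,-0.3],
  [0.002,-0.09,0.12,0,0,0.1,-0.3],
  [0.002,-0.18,0.12,0,0,0.2,-0.3],
  [0.002,-0.27,0.12,0,0,0.295,-0.3],
  [0.002,-0.354,0.12,0,0,0.295,-0.3],
  [0.002,-0.354,0.12,0,0,0.295,-0.3],
  [0.002,-0.354,0.12,0,0,0.295,-0.3],
])

```text
time_s: 4.78
ee_pos: [443.6, -305.0, 69.6]
ee_rot: [179.9, -0.2, 172.5]
force: [0.3, 0.7, -1.0]
gripper_width: 49.7
gripper_force: 20.0
```

Run:
```python
from h import *
from workcell import eyes
f=wrist();W=height(f)
cv2.imwrite("pics/w2.png",f["pixels"][:,:,::-1])
t=eyes.grab_frame("top");px=t["pixels"]
cv2.imwrite("pics/t2.png",cv2.resize(px[180:340,400:540],None,fx=3.5,fy=3.5)[:,:,::-1])
```

```text
tcp [ 443.6 -305.    69.6] [179.9  -0.2 172.5] t 4.8
```

View pics/w2.png

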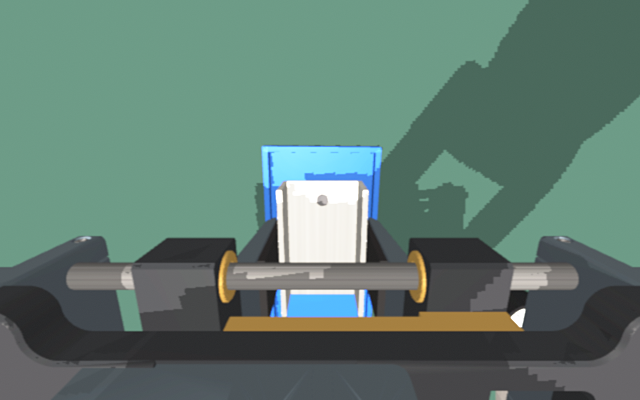

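Wrist view: the bracket at (322,240) sits squarely between the blue bay's walls at (268..378), so I'm lowering it.

send_rows([
  [0.004,0,-0.05,0,0,0,-0.3],
  [0.004,0,-0.09,0,0,0,-0.3],
  [0.004,0,-0.1,0,0,0,-0.3],
  [0.004,0,-0.106,0,0,0,-0.3],
  [0.004,0,-0.11,0,0,0,-0.3],
  [0.004,0,-0.11,0,0,0,-0.3],
  [0.004,0,-0.11,0,0,0,-0.3],
])

```text
time_s: 5.75
ee_pos: [446.9, -306.2, 16.4]
ee_rot: [-180.0, 0.0, 172.5]
force: [-0.7, 0.2, -1.9]
gripper_width: 50.3
gripper_force: 20.0
```

send_rows([
  [0,0,-0.003,0,0,0,-0.3],
  [0,0,-0.004,0,0,0,-0.3],
  [0,0,-0.004,0,0,0,-0.3],
])

```text
time_s: 6.12
ee_pos: [446.7, -306.1, 14.1]
ee_rot: [180.0, -0.0, 172.5]
force: [-0.8, -0.5, 0.8]
gripper_width: 49.9
gripper_force: 20.0
```

send_rows([
  [0,0,0,0,0,0,0.22],
  [0,0,0,0,0,0,0.22],
  [0,0,0,0,0,0,0.22],
  [0,0,0.05,0,0,0,0.22],
  [0,0,0.15,0,0,0,1],
  [0,0,0.27,0,0,0,1],
  [0,0,0.37,0,0,0,1],
  [0,0,0.37,0,0,0,1],
  [0,0,0.37,0,0,0,1],
])

```text
time_s: 7.25
ee_pos: [446.1, -305.6, 198.3]
ee_rot: [180.0, -0.1, 172.5]
force: [-0.1, -0.2, -0.9]
gripper_width: 90.9
gripper_force: 0.0
```

Run:
```python
from h import *
f=wrist();W=height(f)
cv2.imwrite("pics/w3.png",f["pixels"][:,:,::-1])
m=zone(W,446,-306,60,18,40);print(m.sum(),rect(W[m][:,:2]),np.percentile(W[m][:,2],[5,50,95]))
```

```text
tcp [ 446.1 -305.6  198.3] [ 1.800e+02 -1.000e-01  1.725e+02] t 7.2
419 (array([ 448. , -306.3]), array([50. , 79.4]), 82.4) [21.37271568 30.53638726 31.72191516]
```

View pics/w3.png

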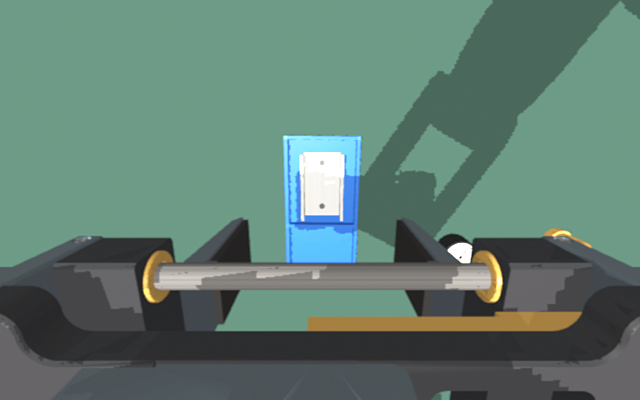

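Wrist view: the bracket at (322,187) lies flat and open side up in the blue large bay. Next, the valve.

send_rows([
  [0.478,0.337,-0.04,0,0,0.095,1],
  [0.478,0.337,-0.04,0,0,0.095,1],
  [0.478,0.337,-0.04,0,0,0.095,1],
  [0.478,0.337,-0.04,0,0,0.095,1],
  [0.478,0.337,-0.04,0,0,0.095,1],
  [0.478,0.337,-0.04,0,0,0.095,1],
  [0.478,0.337,-0.04,0,0,0.095,1],
])

```text
time_s: 8.18
ee_pos: [684.5, -137.7, 177.0]
ee_rot: [180.0, -0.2, 178.2]
force: [0.0, 0.2, 0.1]
gripper_width: 91.2
gripper_force: 0.0
```

Run:
```python
from h import *
f=wrist();W=height(f)
for lo in (35,50):
    m=zone(W,685,-137,45,lo,65);print(m.sum(),rect(W[m][:,:2]),np.percentile(W[m][:,2],[5,50,95]))
```

```text
tcp [ 684.5 -137.7  177. ] [180.   -0.2 178.2] t 8.2
1217 (array([ 687.4, -138.4]), array([46.4, 28. ]), 0.4) [50.31669225 55.61247392 56.95666437]
1158 (array([ 687.4, -138.4]), array([46.4, 28. ]), 0.4) [54.24275778 55.65775225 56.97321203]
```

send_rows([
  [0.005,-0.001,-0.1,0,0,0.03,1],
  [0.005,-0.001,-0.2,0,0,0.03,1],
  [0.005,-0.001,-0.27,0,0,0.03,1],
  [0.005,-0.001,-0.294,0,0,0.03,1],
  [0.005,-0.001,-0.294,0,0,0.03,1],
  [0.005,-0.001,-0.294,0,0,0.03,-0.7],
  [0.005,-0.001,-0.294,0,0,0.03,-0.7],
  [0.005,-0.001,-0.294,0,0,0.03,-0.7],
  [0.005,-0.001,-0.294,0,0,0.03,-0.7],
  [0.005,-0.001,-0.294,0,0,0.03,-0.7],
  [0.005,-0.001,-0.294,0,0,0.03,-0.7],
], squeeze=20)

```text
time_s: 9.6
ee_pos: [688.2, -138.0, 31.9]
ee_rot: [180.0, -0.0, -180.0]
force: [0.1, -0.6, 0.1]
gripper_width: 33.8
gripper_force: 0.0
```

Still closing.

send_rows([
  [0,0,0,0,0,0,-0.7],
  [0,0,0,0,0,0,-0.7],
  [0,0,0,0,0,0,-0.7],
])

```text
time_s: 9.98
ee_pos: [688.2, -138.1, 31.9]
ee_rot: [180.0, -0.0, -180.0]
force: [0.0, -0.7, -0.4]
gripper_width: 28.0
gripper_force: 20.0
```

send_rows([
  [0,0,0.05,0,0,0,-0.7],
  [0,0,0.15,0,0,0,-0.7],
  [-0.09,-0.06,0.15,0,0,-0.03,-0.7],
  [-0.19,-0.13,0.15,0,0,-0.06,-0.7],
  [-0.29,-0.2,0.15,0,0,-0.09,-0.7],
  [-0.38,-0.27,0.15,0,0,-0.127,-0.7],
  [-0.45,-0.32,0.15,0,0,-0.127,-0.7],
  [-0.48,-0.337,0.15,0,0,-0.127,-0.7],
  [-0.48,-0.337,0.15,0,0,-0.127,-0.7],
  [-0.48,-0.337,0.15,0,0,-0.127,-0.7],
  [-0.48,-0.337,0.15,0,0,-0.127,-0.7],
])

```text
time_s: 11.35
ee_pos: [449.4, -305.9, 106.9]
ee_rot: [180.0, 0.0, 172.5]
force: [-0.4, -0.7, -1.4]
gripper_width: 27.5
gripper_force: 20.0
```

Run:
```python
from h import *
f=wrist();W=height(f)
cv2.imwrite("pics/w4.png",f["pixels"][:,:,::-1])
```

```text
tcp [ 449.4 -305.9  106.9] [180.    0.  172.5] t 11.3
```

View pics/w4.png

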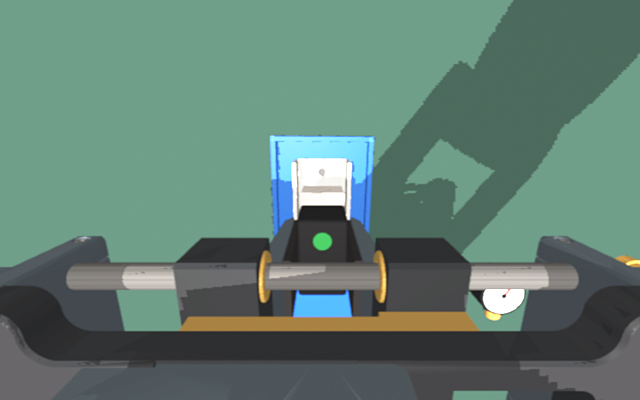

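Wrist view: the valve (dot at 322,241) is centred over the bracket channel (294..351), so I'm lowering it.

send_rows([
  [-0.002,-0.001,-0.06,0,0,0,-0.7],
  [-0.002,-0.001,-0.1,0,0,0,-0.7],
  [-0.002,-0.001,-0.12,0,0,0,-0.7],
  [-0.002,-0.001,-0.128,0,0,0,-0.7],
  [-0.002,-0.001,-0.134,0,0,0,-0.7],
  [-0.002,-0.001,-0.136,0,0,0,-0.7],
  [-0.002,-0.001,-0.136,0,0,0,-0.7],
  [-0.002,-0.001,-0.136,0,0,0,-0.7],
])

```text
time_s: 12.4
ee_pos: [447.3, -307.2, 39.3]
ee_rot: [-180.0, 0.0, 172.4]
force: [-0.8, -0.0, -2.0]
gripper_width: 28.1
gripper_force: 20.0
```

send_rows([
  [0,0,-0.002,0,0,0,-0.7],
  [0,0,-0.003,0,0,0,-0.7],
  [0,0,-0.003,0,0,0,-0.7],
])

```text
time_s: 12.78
ee_pos: [447.2, -307.1, 37.8]
ee_rot: [-180.0, 0.0, 172.4]
force: [-0.1, 0.6, 3.4]
gripper_width: 28.0
gripper_force: 20.0
```

send_rows([
  [0,0,0,0,0,0,0],
  [0,0,0,0,0,0,0],
  [0,0,0,0,0,0,0],
  [0,0,0,0,0,0,0],
  [0,0,0.04,0,0,0,0],
  [0,0,0.12,0,0,0,1],
  [0,0,0.24,0,0,0,1],
  [0,0,0.32,0,0,0,1],
  [0,0,0.32,0,0,0,1],
  [0,0,0.32,0,0,0,1],
])

```text
time_s: 14.02
ee_pos: [446.6, -306.6, 196.6]
ee_rot: [179.9, -0.1, 172.4]
force: [-0.2, -0.0, -0.0]
gripper_width: 90.6
gripper_force: 0.0
```

Run:
```python
from h import *
f=wrist();W=height(f)
m=zone(W,447,-307,60,50,75);print(m.sum(),rect(W[m][:,:2]),np.percentile(W[m][:,2],[5,50,95]))
m=zone(W,447,-307,60,24,36);print(m.sum(),rect(W[m][:,:2]),np.percentile(W[m][:,2],[5,50,95]))
```

```text
tcp [ 446.6 -306.6  196.6] [ 1.799e+02 -1.000e-01  1.724e+02] t 14.0
1096 (array([ 446.4, -307. ]), array([28.1, 45.9]), 82.5) [59.88664319 61.65946219 62.92014997]
564 (array([ 448.3, -306.3]), array([50.1, 79.9]), 82.6) [25.39681154 30.36887303 31.97714788]
```

send_rows([
  [0.226,0.33,-0.04,0,0,0.11,1],
  [0.226,0.33,-0.04,0,0,0.11,1],
  [0.226,0.33,-0.04,0,0,0.11,1],
  [0.226,0.33,-0.04,0,0,0.11,1],
  [0.226,0.33,-0.04,0,0,0.11,1],
  [0.226,0.33,-0.04,0,0,0.11,1],
])

```text
time_s: 14.82
ee_pos: [559.2, -143.3, 177.0]
ee_rot: [-180.0, -0.1, 178.9]
force: [0.2, -0.5, -0.1]
gripper_width: 91.2
gripper_force: 0.0
```

Run:
```python
from h import *
f=wrist();W=height(f)
m=zone(W,560,-142,40,22,35);print(m.sum(),rect(W[m][:,:2]),W[m].mean(0))
m=zone(W,590,-142,20,9,35)&(W[...,0]>585);print(m.sum(),rect(W[m][:,:2]) if m.any() else 0)
```

```text
tcp [ 559.2 -143.3  177. ] [-1.800e+02 -1.000e-01  1.789e+02] t 14.8
1152 (array([ 560.1, -142.9]), array([42.9, 43.1]), 77.4) [ 559.36443977 -142.99542236   28.20027774]
93 (array([ 589.8, -143.9]), array([13.3,  9.5]), 89.5)
```

send_rows([
  [0.002,0,-0.12,0,0,0,1],
  [0.002,0,-0.24,0,0,0,1],
  [0.002,0,-0.3,0,0,0,1],
  [0.002,0,-0.328,0,0,0,1],
  [0.002,0,-0.328,0,0,0,-0.4],
  [0.002,0,-0.328,0,0,0,-0.4],
  [0.002,0,-0.328,0,0,0,-0.4],
  [0.002,0,-0.328,0,0,0,-0.4],
  [0.002,0,-0.328,0,0,0,-0.4],
  [0.002,0,-0.328,0,0,0,-0.4],
  [0.002,0,-0.328,0,0,0,-0.4],
])

```text
time_s: 16.25
ee_pos: [561.4, -142.1, 13.9]
ee_rot: [-180.0, 0.0, 179.0]
force: [-1.1, 0.2, 4.5]
gripper_width: 43.2
gripper_force: 20.0
```

send_rows([
  [0,0,0.04,0,0,0,-0.4],
  [0,0,0.13,0,0,0,-0.4],
  [-0.01,-0.09,0.13,0,0,-0.05,-0.4],
  [-0.02,-0.18,0.13,0,0,-0.1,-0.4],
  [-0.04,-0.27,0.13,0,0,-0.108,-0.4],
  [-0.049,-0.352,0.13,0,0,-0.108,-0.4],
  [-0.049,-0.352,0.13,0,0,-0.108,-0.4],
  [-0.049,-0.352,0.13,0,0,-0.108,-0.4],
])

```text
time_s: 17.25
ee_pos: [536.2, -317.3, 77.7]
ee_rot: [179.9, -0.1, 172.5]
force: [0.0, 0.5, -1.3]
gripper_width: 43.2
gripper_force: 20.0
```

Run:
```python
from h import *
f=wrist()
cv2.imwrite("pics/w5.png",f["pixels"][:,:,::-1])
```

```text
tcp [ 536.2 -317.3   77.7] [ 1.799e+02 -1.000e-01  1.725e+02] t 17.2
```

View pics/w5.png

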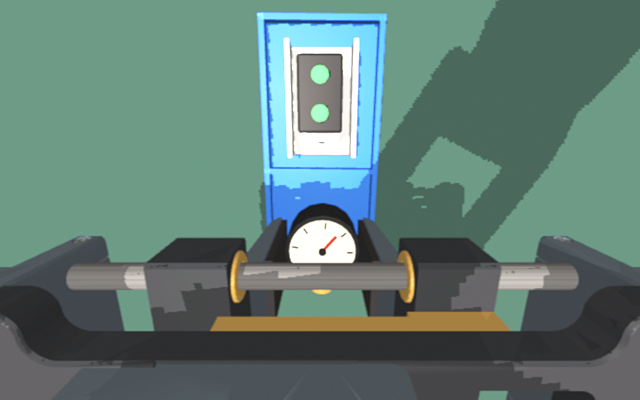

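Wrist view: the valve at (320,95) stands in the bracket, and the gauge at (322,250) is level and centred on the tray. Lowering it.

send_rows([
  [0,0,-0.06,0,0,0,-0.4],
  [0,0,-0.1,0,0,0,-0.4],
  [0,0,-0.112,0,0,0,-0.4],
  [0,0,-0.118,0,0,0,-0.4],
  [0,0,-0.12,0,0,0,-0.4],
  [0,0,-0.12,0,0,0,-0.4],
  [0,0,-0.12,0,0,0,-0.4],
])

```text
time_s: 18.18
ee_pos: [536.9, -318.2, 19.0]
ee_rot: [-180.0, 0.0, 172.5]
force: [-0.1, -0.2, -1.8]
gripper_width: 43.8
gripper_force: 20.0
```

send_rows([
  [0,0,-0.003,0,0,0,-0.4],
  [0,0,-0.004,0,0,0,-0.4],
  [0,0,-0.004,0,0,0,-0.4],
])

```text
time_s: 18.55
ee_pos: [536.7, -318.1, 16.9]
ee_rot: [-180.0, 0.0, 172.5]
force: [-0.6, -0.3, 2.1]
gripper_width: 43.1
gripper_force: 20.0
```

send_rows([
  [0,0,0,0,0,0,0.15],
  [0,0,0,0,0,0,0.15],
  [0,0,0,0,0,0,0.15],
  [0,0,0.04,0,0,0,0.15],
  [0,0,0.12,0,0,0,1],
  [0,0,0.24,0,0,0,1],
  [0,0,0.36,0,0,0,1],
  [0,0,0.36,0,0,0,1],
  [0,0,0.36,0,0,0,1],
])

```text
time_s: 19.68
ee_pos: [536.2, -317.7, 195.8]
ee_rot: [180.0, -0.1, 172.5]
force: [0.3, -0.2, 0.1]
gripper_width: 91.1
gripper_force: 0.0
```

Run:
```python
from h import *
f=wrist();W=height(f)
m=zone(W,537,-318,40,22,40);print(m.sum(),rect(W[m][:,:2]),np.percentile(W[m][:,2],[5,50,95]))
m=zone(W,447,-307,60,50,75);print(m.sum(),rect(W[m][:,:2]),np.percentile(W[m][:,2],[5,50,95]))
```

```text
tcp [ 536.2 -317.7  195.8] [ 1.800e+02 -1.000e-01  1.725e+02] t 19.7
1081 (array([ 537.9, -316.6]), array([49.1, 43.3]), 29.6) [29.52113707 31.18165259 32.59328389]
1334 (array([ 446.4, -306.9]), array([27.5, 44.7]), 82.6) [60.35009979 61.66689581 63.02070381]
```

send_rows([
  [0.052,0.628,-0.02,0,0,0,1],
  [0.052,0.628,-0.02,0,0,0,1],
  [0.052,0.628,-0.02,0,0,0,1],
  [0.052,0.628,-0.02,0,0,0,1],
  [0.052,0.628,-0.02,0,0,0,1],
  [0.052,0.628,-0.02,0,0,0,1],
  [0.052,0.628,-0.02,0,0,0,1],
  [0.052,0.628,-0.02,0,0,0,1],
])

```text
time_s: 20.72
ee_pos: [562.4, -5.4, 185.7]
ee_rot: [-180.0, -0.1, 172.4]
force: [0.1, -0.5, 0.7]
gripper_width: 91.4
gripper_force: 0.0
```

Run:
```python
from h import *
f=wrist();W=height(f)
m=zone(W,563,-4,30,40,60);print(m.sum(),rect(W[m][:,:2]),np.percentile(W[m][:,2],[5,50,95]))
```

```text
tcp [562.4  -5.4 185.7] [-1.800e+02 -1.000e-01  1.724e+02] t 20.7
422 (array([563.8,  -4.1]), array([24.3, 25.6]), 82.8) [43.64835878 48.8286389  50.65924119]
```

send_rows([
  [0.003,0.002,-0.12,0,0,0,1],
  [0.003,0.002,-0.24,0,0,0,1],
  [0.003,0.002,-0.31,0,0,0,1],
  [0.003,0.002,-0.341,0,0,0,1],
  [0.003,0.002,-0.341,0,0,0,-0.7],
  [0.003,0.002,-0.341,0,0,0,-0.7],
  [0.003,0.002,-0.341,0,0,0,-0.7],
  [0.003,0.002,-0.341,0,0,0,-0.7],
  [0.003,0.002,-0.341,0,0,0,-0.7],
  [0.003,0.002,-0.341,0,0,0,-0.7],
  [0.003,0.002,-0.341,0,0,0,-0.7],
  [0.003,0.002,-0.341,0,0,0,-0.7],
  [0.003,0.002,-0.341,0,0,0,-0.7],
  [0.003,0.002,-0.341,0,0,0,-0.7],
])

```text
time_s: 22.52
ee_pos: [564.2, -3.1, 16.0]
ee_rot: [180.0, -0.0, 172.5]
force: [0.5, 0.6, 0.7]
gripper_width: 25.5
gripper_force: 20.0
```

send_rows([
  [0,0,0.05,0,0,0,-0.7],
  [0,0,0.15,0,0,0,-0.7],
  [0,0,0.2,0,0,0,-0.7],
  [0,0.1,0.2,0,0,0.04,-0.7],
  [0,0.2,0.2,0,0,0.08,-0.7],
  [0.01,0.3,0.2,0,0,0.12,-0.7],
  [0.02,0.4,0.2,0,0,0.167,-0.7],
  [0.02,0.5,0.2,0,0,0.167,-0.7],
  [0.02,0.58,0.2,0,0,0.167,-0.7],
  [0.02,0.65,0.2,0,0,0.167,-0.7],
  [0.02,0.65,0.2,0,0,0.167,-0.7],
  [0.02,0.65,0.2,0,0,0.167,-0.7],
])

```text
time_s: 24.02
ee_pos: [573.8, 321.3, 115.5]
ee_rot: [-179.9, -0.1, -177.4]
force: [-0.3, -0.6, -1.7]
gripper_width: 25.4
gripper_force: 20.0
```

Run:
```python
from h import *
f=wrist();W=height(f)
cv2.imwrite("pics/w6.png",f["pixels"][:,:,::-1])
m=zone(W,518,319,130,7,16);print(m.sum(),rect(W[m][:,:2]))
```

```text
tcp [573.8 321.3 115.5] [-1.799e+02 -1.000e-01 -1.774e+02] t 24.0
3345 (array([515.9, 320.6]), array([196.8,  92.4]), 2.9)
```

View pics/w6.png

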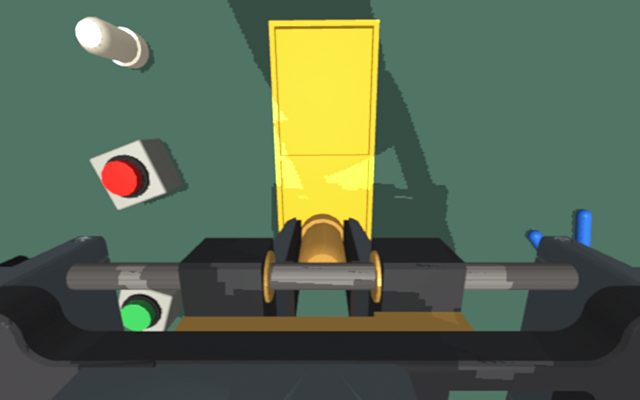

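Wrist view: the brass silencer at (322,240) is on the yellow tray's centreline, past its cross wall (row 155). Lowering it.

send_rows([
  [0,0,-0.1,0,0,0,-0.7],
  [0,0,-0.16,0,0,0,-0.7],
  [0,0,-0.18,0,0,0,-0.7],
  [0,0,-0.187,0,0,0,-0.7],
  [0,0,-0.19,0,0,0,-0.7],
  [0,0,-0.19,0,0,0,-0.7],
  [0,0,-0.19,0,0,0,-0.7],
])

```text
time_s: 24.95
ee_pos: [574.6, 322.2, 21.8]
ee_rot: [180.0, 0.1, -177.4]
force: [-0.6, 0.3, 0.3]
gripper_width: 25.2
gripper_force: 20.0
```

send_rows([
  [0,0,-0.003,0,0,0,-0.7],
  [0,0,-0.006,0,0,0,-0.7],
  [0,0,-0.006,0,0,0,-0.7],
])

```text
time_s: 25.32
ee_pos: [574.3, 322.1, 19.0]
ee_rot: [180.0, 0.0, -177.4]
force: [-1.9, -0.2, 4.6]
gripper_width: 25.4
gripper_force: 20.0
```

send_rows([
  [0,0,0,0,0,0,0],
  [0,0,0,0,0,0,0],
  [0,0,0,0,0,0,0],
  [0,0,0.04,0,0,0,0],
  [0,0,0.12,0,0,0,1],
  [0,0,0.24,0,0,0,1],
  [0,0,0.32,0,0,0,1],
  [0.06,-0.1,0.32,0,0,-0.1,1],
  [0.12,-0.2,0.32,0,0,-0.2,1],
  [0.18,-0.3,0.32,0,0,-0.33,1],
  [0.227,-0.351,0.32,0,0,-0.33,1],
  [0.227,-0.351,0.32,0,0,-0.33,1],
  [0.227,-0.351,0.32,0,0,-0.33,1],
])

```text
time_s: 26.95
ee_pos: [687.2, 146.9, 177.6]
ee_rot: [180.0, -0.1, 162.8]
force: [0.2, 0.4, -0.5]
gripper_width: 91.4
gripper_force: 0.0
```

Run:
```python
from h import *
f=wrist();W=height(f)
cv2.imwrite("pics/w7.png",f["pixels"][:,:,::-1])
m=zone(W,688,147,45,25,42);print(m.sum(),rect(W[m][:,:2]),np.percentile(W[m][:,2],[5,50,95]))
m=zone(W,688,147,45,42,55);print(m.sum(),rect(W[m][:,:2]))
m=zone(W,574,322,30,40,60);print(m.sum(),rect(W[m][:,:2]) if m.any() else 0)
```

```text
tcp [687.2 146.9 177.6] [ 1.800e+02 -1.000e-01  1.628e+02] t 26.9
1390 (array([688.1, 146.8]), array([50. , 49.3]), 73.1) [32.068532   33.88377004 37.38648088]
583 (array([688.3, 146.8]), array([29. , 28.6]), 5.7)
769 (array([574.8, 321.3]), array([25. , 24.8]), 72.7)
```

View pics/w7.png

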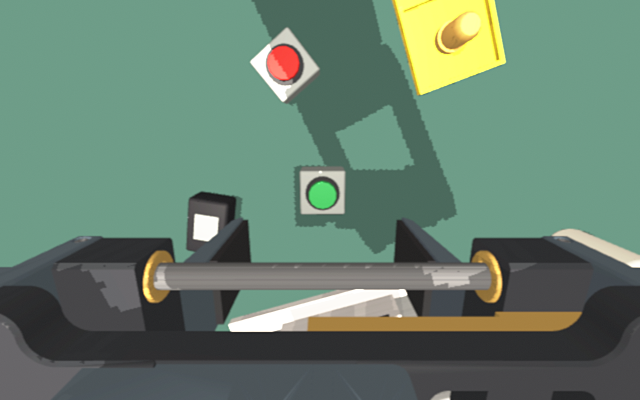

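Wrist view: the green button at (322,192) is square to the fingers, with the adapter (212,222) and red button (284,65) clear. The silencer at (460,33) stands in the yellow tray. Descending.

send_rows([
  [0.002,0,-0.12,0,0,0,1],
  [0.002,0,-0.24,0,0,0,1],
  [0.002,0,-0.3,0,0,0,1],
  [0.002,0,-0.326,0,0,0,1],
  [0.002,0,-0.326,0,0,0,1],
  [0.002,0,-0.326,0,0,0,-0.2],
  [0.002,0,-0.326,0,0,0,-0.2],
  [0.002,0,-0.326,0,0,0,-0.2],
  [0.002,0,-0.326,0,0,0,-0.2],
  [0.002,0,-0.326,0,0,0,-0.2],
  [0.002,0,-0.326,0,0,0,-0.2],
  [0.002,0,-0.326,0,0,0,-0.2],
])

```text
time_s: 28.5
ee_pos: [688.8, 146.4, 15.3]
ee_rot: [180.0, 0.0, 162.8]
force: [-0.6, -0.4, 2.0]
gripper_width: 50.0
gripper_force: 20.0
```

send_rows([
  [0,0,0.05,0,0,0,-0.2],
  [0,0,0.14,0,0,0,-0.2],
  [0,0,0.2,0,0,0,-0.2],
  [-0.08,0.06,0.2,0,0,0.08,-0.2],
  [-0.17,0.13,0.2,0,0,0.16,-0.2],
  [-0.26,0.2,0.2,0,0,0.24,-0.2],
  [-0.35,0.27,0.2,0,0,0.33,-0.2],
  [-0.434,0.343,0.2,0,0,0.33,-0.2],
  [-0.434,0.343,0.2,0,0,0.33,-0.2],
  [-0.434,0.343,0.2,0,0,0.33,-0.2],
])

```text
time_s: 29.75
ee_pos: [471.9, 317.9, 114.8]
ee_rot: [-180.0, 0.0, -177.4]
force: [0.5, 0.2, -1.1]
gripper_width: 49.9
gripper_force: 20.0
```

Run:
```python
from h import *
f=wrist()
cv2.imwrite("pics/w8.png",f["pixels"][:,:,::-1])
```

```text
tcp [471.9 317.9 114.8] [-180.     0.  -177.4] t 29.8
```

View pics/w8.png

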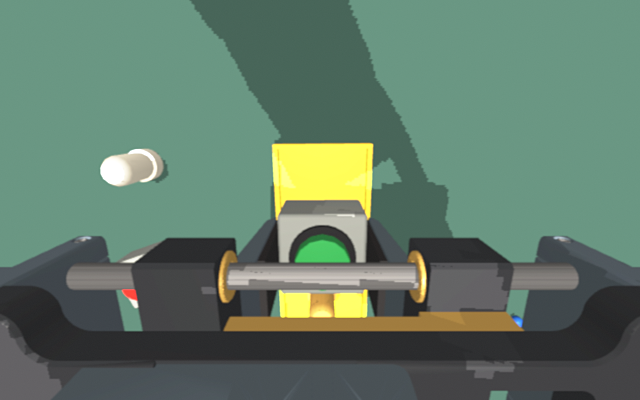

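Wrist view: the green box at (322,240) is centred over the yellow large bay. Lowering to z≈18.3.

send_rows([
  [0,0,-0.1,0,0,0,-0.2],
  [0,0,-0.16,0,0,0,-0.2],
  [0,0,-0.18,0,0,0,-0.2],
  [0,0,-0.187,0,0,0,-0.2],
  [0,0,-0.19,0,0,0,-0.2],
  [0,0,-0.19,0,0,0,-0.2],
  [0,0,-0.19,0,0,0,-0.2],
])

```text
time_s: 30.68
ee_pos: [472.1, 318.2, 20.8]
ee_rot: [180.0, 0.1, -177.4]
force: [-0.4, 0.4, -1.1]
gripper_width: 50.0
gripper_force: 20.0
```

send_rows([
  [0,0,-0.003,0,0,0,-0.2],
  [0,0,-0.005,0,0,0,-0.2],
  [0,0,-0.005,0,0,0,-0.2],
])

```text
time_s: 31.05
ee_pos: [471.8, 318.1, 18.2]
ee_rot: [180.0, 0.0, -177.4]
force: [-1.2, 0.4, 4.1]
gripper_width: 49.8
gripper_force: 20.0
```

send_rows([
  [0,0,0,0,0,0,0.3],
  [0,0,0,0,0,0,0.3],
  [0,0,0,0,0,0,0.3],
  [0,0,0.04,0,0,0,0.3],
  [0,0,0.12,0,0,0,1],
  [0,0,0.24,0,0,0,1],
  [0,0,0.36,0,0,0,1],
  [-0.2,0,0.36,0,0,0,1],
  [-0.2,0,0.36,0,0,0,1],
  [-0.2,0,0.36,0,0,0,1],
])

```text
time_s: 32.3
ee_pos: [369.5, 317.6, 197.7]
ee_rot: [-180.0, -0.0, -177.3]
force: [0.4, -0.1, 0.6]
gripper_width: 91.3
gripper_force: 0.0
```

Run:
```python
from h import *
from workcell import eyes,env
f=eyes.grab_frame("top");W=height(f)
cv2.imwrite("pics/t3.png",f["pixels"][:,:,::-1])
for n,x,y,lo,hi in (("green",472,318,25,60),("brass",574,322,40,60),("gauge",537,-318,22,40),("valve",447,-307,50,70),("red",552.7,149,25,50),("white",446,144.5,44,60),("adapter",686,8.3,25,42)):
    m=zone(W,x,y,50,lo,hi);print(n,m.sum(),rect(W[m][:,:2]) if m.any() else 0,np.nanmedian(W[m][:,2]) if m.any() else 0)
s=env.state();print(s["ee_pos"],s["gripper_force"],s["time_s"])
```

```text
green 655 (array([471.7, 318. ]), array([50.1, 51.5]), 1.5) 38.09961325727019
brass 137 (array([573.9, 321.9]), array([25.3, 22.8]), 89.8) 50.97743138584798
gauge 391 (array([ 537., -318.]), array([43.1, 47.7]), 48.4) 31.161187369624272
valve 383 (array([ 446.4, -305.9]), array([29. , 45.7]), 82.6) 61.64939050840321
red 599 (array([553.4, 149.9]), array([50.1, 50.4]), 22.2) 35.27667228400399
white 123 (array([445.8, 145.4]), array([24.7, 22.5]), 53.3) 48.72890227043933
adapter 689 (array([687.4,   8.6]), array([45.7, 66.7]), 62.4) 35.552138115510296
[371.18919969 318.00254613 197.79461387] 0.0 32.35
```

View pics/t3.png

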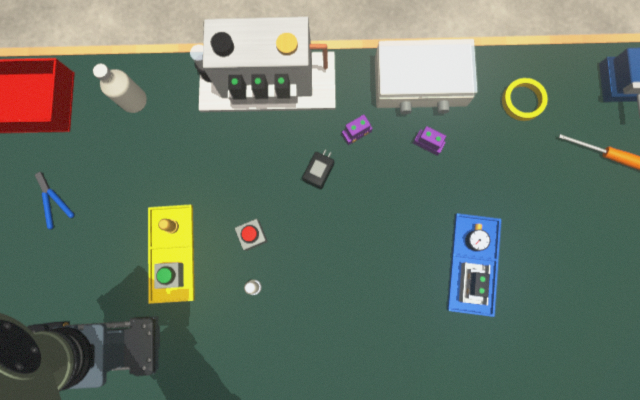

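Top view: the green box (166,275) and brass silencer (168,226) are in the yellow tray, and the gauge (480,240) and the valve in its bracket (480,284) are in the blue tray. The red button, white silencer and adapter haven't moved.

```bash
python3 -c "
from workcell import env
print(env.job_done())"
```

```text
the job is handed in; nothing more can be done
None
```

Both kits are made up and the job is handed in at about 32 s; the final pictures show all five parts in their bays and the red button, white silencer and adapter unmoved, but the hand-in returned no verdict.

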